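# Open the colour cabinet on the painting desk: bolted leaf first, then the lapped leaf

## Task

Open both doors of the little wooden colour cabinet on the painting desk, each to about a right angle, so that the jars inside can be reached. The door with the lift bolt laps over the other, so lift its bolt and swing that door open first, then open the plain door; let go of both, and leave the brush pot, the ink bottle and the inkstone where they stand.

Things in the scene. Friction and masses are not known exactly. Their poses are not given: they have to be found in the camera images.
- cabinet: The fixed wooden cabinet, 270 mm wide (y), 150 deep (x), 170 high, its front (-x) towards the robot, turned by up to 20 degrees. Two upright doors cover the front, 14 mm thick, 133 wide, tops 169 mm above the desk, hinged on the cabinet's outer front edges. Origin: centre of its underside; z up.
- bolt_knob (a point): Centre of the upright steel knob (22 mm diameter, 30 tall) atop the left door's lift bolt; its underside is 5 to 8 mm above the cabinet's top. The bolt's foot stands 9 to 12 mm deep in a keeper: lifting 20 mm frees the door (stop at 30); it stays up by friction (2.5 N). Axes turn with the door: x into the cabinet, y to the left along the door, z up. Door's hinge axis: 38 mm along +x, 93 along +y from here.
- pull_post (a point): Point on the right door's pull, an upright round steel bar of 14 mm diameter: 15 mm below its upper end, 15 mm above the cabinet's top; the first arm that holds the bar is 45 mm below. 82 mm from the bolt when both doors are shut. Axes turn with the door: x into the cabinet, y to the left along the door, z up. Door's hinge axis: 38 mm along +x, 93 mm along -y from here.
- bolted_leaf (a joint): Opening angle of the left door (left as seen by the robot), rad: 0 shut, grows as it opens towards the robot (clockwise from above), stop at 1.75. A 28 mm wide wooden strip on its free edge laps over the front of the right door and keeps that one shut. Light hinge friction keeps it where it is left.
- plain_leaf (a joint): Opening angle of the right door, rad: 0 shut, grows as it opens towards the robot (anticlockwise from above), stop at 1.75. It has no bolt and is free once the left door is out of its way. Light hinge friction keeps it where it is left.
- brush_pot: Blue ceramic brush pot, 80 mm wide, 110 mm high, with brushes up to about 225 mm; loose, beside the cabinet, to be left alone. Origin: centre of its underside.
- ink_bottle: Black ink bottle, 60 mm wide, 130 mm high; loose, beside the cabinet, to be left alone. Origin: centre of its underside.
- inkstone: Flat dark inkstone, 150 x 100 mm, 28 mm high; loose, to the right in front of the cabinet, to be left alone. Origin: centre of its underside.

How it is judged (in metres and radians):
On the way:
1. the bolted left door is open by 30 degrees or more while the right door is still shut (value of joint bolted_leaf above 0.52 rad and value of joint plain_leaf below 0.1 rad), for 0.2 s.
At the end, for the whole second after the job is handed in: Both doors stand open by at least 1.25 rad (72 degrees; further is fine, up to their stops), released and at rest (value of joint each of bolted_leaf, plain_leaf above 1.25 rad and velocity of joint bolted_leaf between -0.1 and 0.1 rad/s and velocity of joint plain_leaf between -0.1 and 0.1 rad/s); the robot touches nothing.
It fails at once if the brush pot, the ink bottle or the inkstone is moved by more than 30 mm (distance of any of brush_pot, ink_bottle, inkstone from where it was at the start of the episode above 0.03 m).
It also fails if it takes over 48 s, if anything falls off the work surface, if the arm or the gripper's body presses on something with over 40 N, if the wrist force passes 120 N, or if a joint passes its speed limit or range.

## Robot

A 6-joint arm with a two-finger parallel gripper is mounted at the origin on the work surface. World frame = base frame: x ahead of the robot, y to its left, z up, the work surface at z = 0. Lengths are in mm, angles in degrees, forces in N, time in s.
With the tool pointing down it reaches from about 325 to 875 mm from the base axis. Payload 4.4 kg.
Tool frame: the origin (TCP) lies between the finger pads; the fingertips stand 25 mm ahead of it and the grasp point (between the pads) lies 6 mm ahead of it; z points along the fingers, y is the line along which they close (so a half turn about z gives the same grasp; the last joint's range is limited). The gripper opens to 85 mm and grips with 20 to 120 N. Pads are 22 mm wide; open, the fingers measure 114 mm over their backs; the gripper's body (76 mm by 85 mm) begins 54 mm behind the grasp point. The pads swing forward as they close: fully open they stand 13 mm farther back than shut.
Start: joints at [-81.79, 11.837, 88.321, -0, 79.842, -8.623], TCP at [166.503, -550.368, 256.282] pointing down, gripper open.
Joint ranges: [-156.59, 156.59], [-49.26, 127.26], [12.9, 141.05], [-63.56, 243.56], [4.71, 150.69], [-161.64, 161.64]. Speed limits (degrees/s): [159.86, 159.86, 180, 180, 180, 180].

## Interface

Orientations are given as a 3x3 rotation matrix whose columns are the frame's x, y, z axes.
In Python, from bench import * gives the robot as it stands.
- The arm moves only by the shell command python3 -m pendant 'ROWS' [OPENING] [FORCE]. ROWS is JSON, one flat list of numbers, 4 for each row, row after row: the shift along the tool's x, y, z in cm, then the turn about the tool's z in degrees. A call has exactly 5 rows; each row shifts and turns the commanded pose from where the row before left it, along the tool's axes as they then stand; what a row does not reach is not made up. A row lasts 1/12 s, in which the tool goes at most 41.7 mm and 7.16 degrees, less where a joint would pass 70% of its speed; a pose out of reach is approached as far as the arm can. A call is refused whole if a number of a shift passes 4.17 or a number of a turn 7.16, either way. A call with a gripper value outside its range is refused whole. OPENING is the finger opening in cm, from 0 to 8.54, set as the call begins (- or left out, the last holds). The fingers move at their own pace and stop on an object; FORCE is the grip in N (left out, the last holds). Time passes only in rows, so rows that do not move let the fingers close, or fill a call up. It gives the time, the measured TCP pose, the force, the opening and the grip force at its end, in the units of the state.
- read_state(): the state, without advancing time (a new reading comes with each control period).
- get_image(name): name is "side" or "top" or "wrist"; returns (picture, depth): 420x560x3 uint8, blue, green, red; 420x560 float32, mm along the optical axis (not along the pixel's ray), 0 where there is no reading.
- calibration(name): a dict with "K" (3x3 intrinsics, pixels), "k1" (the pictures are not rectified: a ray, as slopes to the right and down, at radius r is drawn at 1 + k1 r^2 times it, then the intrinsics apply), "eye" and "rotation" of the camera in the world. Camera axes: x right, y up, looking along -z (the intrinsics and any distortion apply to the point x, -y, -z); pixel columns grow to the right and rows downward; lengths in mm; the calibration is good to about 2 mm. A picture is of the moment at which its call begins: read the wrist's pose just before it. calibration takes no time and is no camera call; for the wrist camera it gives the pose at the moment of the call.
- close_job(): hands the job in; it is judged then, once.
The state is a dict: "time": time; "qpos": joint angles; "joint_velocities": joint speeds; "tau": joint torques, N m; "tool_pos": TCP position; "orientation": TCP orientation; "ft_force": force on the tool from outside, world axes, zero at the start; "ft_torque": the same for the moment, N m; "gripper_width": finger opening in mm; "gripper_force": force on a finger pad.
Only numpy, scipy, OpenCV 4.12 (cv2) and the standard library are available. Lean on these libraries where they do the work, as an engineer would, in place of code of your own. Each camera call takes 0.05 s, during which the arm holds its last target. There are 200 camera calls.

## Working session

There is one attempt and no reset: what is moved stays moved. The work goes in short steps, Python scripts to look and compute and a shell command to move; the robot and the scene stay as the last step left them, time stands still between calls to the robot, and variables do not carry over. Pictures are saved under pics/ and viewed, at most 10 in all, crops included, and the job is handed in when it is done.

```bash
mkdir -p pics; ls
cat > h.py <<'E'
from bench import *
import numpy as np, cv2
def pts(name):
    c=calibration(name); im,d=get_image(name)
    K=np.array(c["K"]);k1=c["k1"]
    v,u=np.mgrid[0:420,0:560].astype(float)
    x=(u-K[0,2])/K[0,0]; y=(v-K[1,2])/K[1,1]
    xd,yd=x.copy(),y.copy()
    for _ in range(8):
        f=1+k1*(x*x+y*y); x=xd/f; y=yd/f
    P=np.dstack([x*d,-y*d,-d])@np.array(c["rotation"]).T+np.array(c["eye"])
    P[d==0]=np.nan
    return im,d,P,c
E
python3 - <<'E'
from h import *
out=[]
for n in ("top","side"):
    im,d,P,c=pts(n); np.savez('/tmp/'+n,im=im,P=P,d=d); cv2.imwrite(f'pics/{n}0.png',im)
    print(n,c["eye"],np.round(c["rotation"],2).tolist(),c["K"],c["k1"])
s=read_state();print(s["time"],np.round(s["orientation"],3))
E
```

```text
pics
top [ 437.15900627  -21.8683155  1544.44702049] [[-0.02, 1.0, -0.09], [-1.0, -0.02, 0.0], [0.0, 0.09, 1.0]] [[500.9185863    0.         279.27352188]
 [  0.         500.9185863  214.46797118]
 [  0.           0.           1.        ]] 0.012243347254181148
side [167.73009068 493.27912375 909.39993914] [[-0.84, 0.41, -0.36], [-0.55, -0.65, 0.53], [-0.02, 0.64, 0.77]] [[405.89831738   0.         291.93149932]
 [  0.         405.89831738 212.37201755]
 [  0.           0.           1.        ]] 0.0020202656278995503
0.1 [[ 0.957  0.29  -0.   ]
 [ 0.29  -0.957  0.002]
 [ 0.    -0.002 -1.   ]]
```

View pics/top0.png

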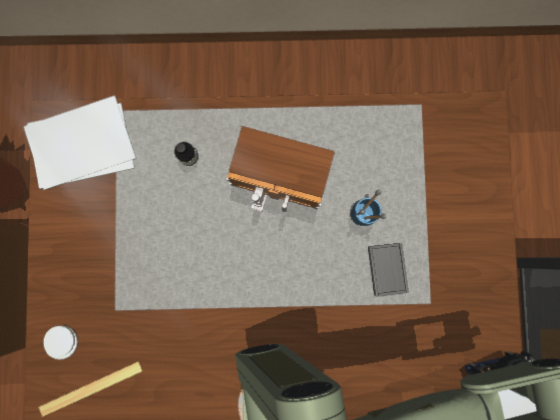

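View pics/side0.png

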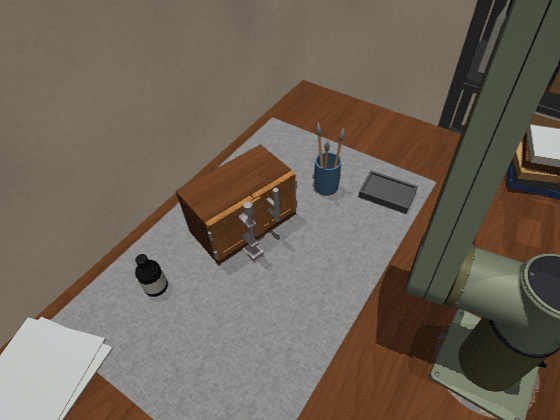

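The top view shows the cabinet with its front edge running from (228,180) to (321,207). The knob is near (258,192), the post near (286,202), the pot at (366,210), the bottle at (185,153) and the inkstone at (388,269). The side view shows the knob at (248,205) and the post top at (277,190).

Run:
```python
import numpy as np, cv2
t=np.load('/tmp/top.npz');P=t['P'];im=t['im']
roi=np.zeros(P.shape[:2],bool);roi[110:225,215:345]=1
m=(roi&(P[...,2]>155)&(P[...,2]<182)).astype(np.uint8)
hsv=cv2.cvtColor(im,cv2.COLOR_BGR2HSV)
m&=(hsv[...,1]>90).astype(np.uint8)
q=P[m>0][:,:2].astype(np.float32)
r=cv2.minAreaRect(q);print(r,np.round(cv2.boxPoints(r)));print('ztop',np.median(P[m>0][:,2]))
for n in('top','side'):
    t=np.load(f'/tmp/{n}.npz');P=t['P'];h=cv2.cvtColor(t['im'],cv2.COLOR_BGR2HSV)
    near=(P[...,0]>480)&(P[...,0]<640)&(np.abs(P[...,1]+10)<130)
    g=(near&(P[...,2]>170)&(P[...,2]<235)&(h[...,1]<70)).astype(np.uint8)
    k,l,s,c=cv2.connectedComponentsWithStats(g)
    for i in range(1,k):
        if s[i,4]>4:
            p=P[l==i]; print(n,s[i],'mean',p.mean(0).round(1),'lo',p.min(0).round(),'hi',p.max(0).round())
            tp=p[p[:,2]>p[:,2].max()-6]; print('  top',tp.mean(0).round(1),len(tp))
t=np.load('/tmp/top.npz');P=t['P']
for nm,(u,v) in dict(pot=(366,210),bottle=(183,150),stone=(388,269)).items(): print(nm,np.nanmedian(P[v-3:v+4,u-3:u+4].reshape(-1,3),0).round())
```

```text
((692.9696044921875, -31.240036010742188), (268.0799255371094, 158.54713439941406), 73.25668334960938) [[ 578. -137.]
 [ 730. -182.]
 [ 807.   74.]
 [ 656.  120.]]
ztop 168.85028274623642
top [251 193   9   9  57] mean [600.4  38.2 203.4] lo [591.  28. 181.] hi [611.  49. 212.]
  top [601.5  38.6 207.5] 28
top [282 203   5   6  26] mean [576.6 -39.  196.2] lo [570. -45. 180.] hi [583. -34. 204.]
  top [577.5 -38.6 200.9] 15
side [272 188   7  12  57] mean [575.5 -34.1 188.5] lo [571. -43. 170.] hi [584. -29. 200.]
  top [576.8 -35.6 198.2] 23
side [243 202  10  14 115] mean [597.7  45.3 197.2] lo [590.  33. 171.] hi [610.  53. 210.]
  top [600.   42.8 206.1] 49
pot [ 576. -293.    9.]
bottle [749. 247. 126.]
stone [ 395. -352.   20.]
```

```bash
python3 -m pendant '[0,0,0,6.72,0,0,0,6.72,0,0,0,6.72,0,0,0,6.72,0,0,0,6.72]' 5.5 60 >/dev/null
python3 -m pendant '[1.23,-3.455,0,0,1.23,-3.455,0,0,1.23,-3.455,0,0,1.23,-3.455,0,0,1.23,-3.455,0,0]'
python3 -m pendant '[1.23,-3.455,0,0,1.23,-3.455,0,0,1.23,-3.455,0,0,1.23,-3.455,0,0,1.23,-3.455,0,0]' >/dev/null
python3 -m pendant '[1.23,-3.455,0,0,1.23,-3.455,0,0,1.23,-3.455,0,0,1.23,-3.455,0,0,1.23,-3.455,0,0]' >/dev/null
python3 -m pendant '[1.23,-3.455,0,0,1.23,-3.455,0,0,1.23,-3.455,0,0,1.23,-3.455,0,0,1.23,-3.455,0,0]'
python3 - <<'E'
from h import *
im,d,P,c=pts('wrist');cv2.imwrite('pics/w1.png',im);np.savez('/tmp/w1',im=im,P=P)
s=read_state();print(s['time'],s['tool_pos'],np.round(s['orientation'],3),s['gripper_width'])
h=cv2.cvtColor(im,cv2.COLOR_BGR2HSV)
g=((P[...,2]>180)&(P[...,2]<212)&(P[...,0]>540)&(P[...,0]<640)&(abs(P[...,1])<90)).astype(np.uint8)
k,l,st,_=cv2.connectedComponentsWithStats(g)
for i in range(1,k):
    if st[i,4]>30: p=P[l==i];p=p[p[:,2]>p[:,2].max()-5];print(st[i],p.mean(0).round(1),((p.min(0)+p.max(0))/2).round(1),len(p))
E
```

```text
time: 0.93
tool_pos: [275.7, -400.9, 255.7]
orientation: [[0.957, -0.289, -0.0], [-0.289, -0.957, 0.001], [-0.001, -0.001, -1.0]]
ft_force: [0.9, 0.1, 0.3]
gripper_width: 54.6
gripper_force: 0.0
time: 2.18
tool_pos: [601.8, 42.1, 255.6]
orientation: [[0.958, -0.288, -0.001], [-0.288, -0.958, -0.0], [-0.001, 0.0, -1.0]]
ft_force: [1.0, -1.4, -0.6]
gripper_width: 55.3
gripper_force: 0.0
2.2333 [604.980674    47.52212753 255.45548682] [[ 0.959 -0.284  0.003]
 [-0.284 -0.959  0.005]
 [ 0.001 -0.006 -1.   ]] 55.20571115175778
[ 269  217   37   46 1318] [603.3  38.7 206.9] [602.7  38.9 206.4] 926
[397 222  32  31 654] [579.3 -38.6 199.2] [578.7 -39.1 199. ] 377
```

View pics/w1.png

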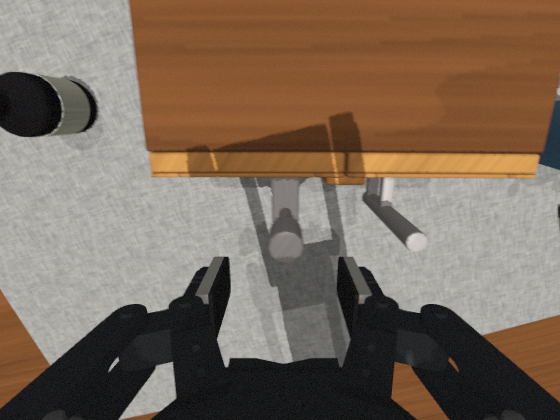

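The wrist view shows the knob at (286,245), centred between the fingers, and the post top at (416,241). I'll descend, grip, lift 25 mm and check.

```bash
python3 -m pendant '[0,0.1,1.1,0,0.05,0,1.1,0,0.05,0,1.1,0,0,0,1.1,0,0,0,1.1,0]'
python3 -m pendant '[0,0,0,0,0,0,0,0,0,0,0,0,0,0,0,0,0,0,0,0]' 1.5 60 >/dev/null
python3 -m pendant '[0,0,0,0,0,0,0,0,0,0,0,0,0,0,0,0,0,0,0,0]'
python3 -m pendant '[0,0,-0.5,0,0,0,-0.5,0,0,0,-0.5,0,0,0,-0.5,0,0,0,-0.5,0]'
python3 -m pendant '[0,0,0,0,0,0,0,0,0,0,0,0,0,0,0,0,0,0,0,0]'
```

```text
time: 2.65
tool_pos: [600.9, 37.9, 199.4]
orientation: [[0.957, -0.29, -0.002], [-0.29, -0.957, 0.0], [-0.002, 0.001, -1.0]]
ft_force: [0.1, -0.6, -0.2]
gripper_width: 54.8
gripper_force: 0.0
time: 3.48
tool_pos: [602.1, 39.4, 201.6]
orientation: [[0.958, -0.288, 0.0], [-0.288, -0.958, 0.001], [0.0, -0.001, -1.0]]
ft_force: [-0.5, 4.1, -0.8]
gripper_width: 20.0
gripper_force: 58.9
time: 3.9
tool_pos: [602.1, 39.4, 226.8]
orientation: [[0.958, -0.288, 0.0], [-0.288, -0.958, 0.001], [-0.0, -0.001, -1.0]]
ft_force: [1.4, 4.9, -3.5]
gripper_width: 20.4
gripper_force: 58.7
time: 4.32
tool_pos: [602.2, 39.4, 228.0]
orientation: [[0.958, -0.288, 0.001], [-0.288, -0.958, 0.0], [0.001, -0.001, -1.0]]
ft_force: [-0.7, 4.8, 0.4]
gripper_width: 20.5
gripper_force: 59.1
```

Run:
```python
import numpy as np
from bench import *
print(np.round(read_state()['qpos'],1))
t=np.radians(np.arange(0,91,4.5));c,s=np.cos(t),np.sin(t)
a=np.c_[-38*c-93*s,-(38*s-93*c)]/10
print(np.diff(np.round(a,2),axis=0).round(2).tolist())
```

```text
[ -4.5  16.5  85.9   0.   77.5 102.3]
[[-0.72, -0.33], [-0.69, -0.38], [-0.66, -0.43], [-0.62, -0.49], [-0.58, -0.53], [-0.54, -0.58], [-0.49, -0.62], [-0.44, -0.65], [-0.39, -0.69], [-0.33, -0.71], [-0.28, -0.74], [-0.22, -0.76], [-0.16, -0.77], [-0.09, -0.78], [-0.04, -0.79], [0.03, -0.79], [0.09, -0.78], [0.15, -0.78], [0.21, -0.76], [0.27, -0.74]]
```

```bash
python3 -m pendant '[-0.72,-0.33,0,0,-0.69,-0.38,0,0,-0.66,-0.43,0,0,-0.62,-0.49,0,0,-0.58,-0.53,0,0]' - 40
python3 -m pendant '[-0.54,-0.58,0,0,-0.49,-0.62,0,0,-0.44,-0.65,0,0,-0.39,-0.69,0,0,-0.33,-0.71,0,0]'
```

```text
time: 4.73
tool_pos: [575.3, 67.9, 226.6]
orientation: [[0.957, -0.289, -0.003], [-0.289, -0.957, -0.004], [-0.002, 0.004, -1.0]]
ft_force: [-4.4, -2.1, 1.4]
gripper_width: 20.9
gripper_force: 59.3
time: 5.15
tool_pos: [559.4, 104.7, 224.1]
orientation: [[0.957, -0.29, -0.015], [-0.29, -0.957, -0.006], [-0.013, 0.01, -1.0]]
ft_force: [-18.0, -1.5, 2.2]
gripper_width: 20.6
gripper_force: 58.2
```

```bash
python3 -m pendant '[0,0,0,0,0,0,0,0,0,0,0,0,0,0,0,0,0,0,0,0]'
python3 - <<'E'
from h import *
im,d,P,c=pts('top');cv2.imwrite('pics/t2.png',cv2.resize(im[90:260,150:420],None,fx=2.8,fy=2.8))
E
```

```text
time: 5.57
tool_pos: [558.8, 106.6, 223.6]
orientation: [[0.958, -0.288, -0.017], [-0.288, -0.958, -0.002], [-0.015, 0.006, -1.0]]
ft_force: [-12.8, -2.5, 1.5]
gripper_width: 20.3
gripper_force: 58.4
```

View pics/t2.png

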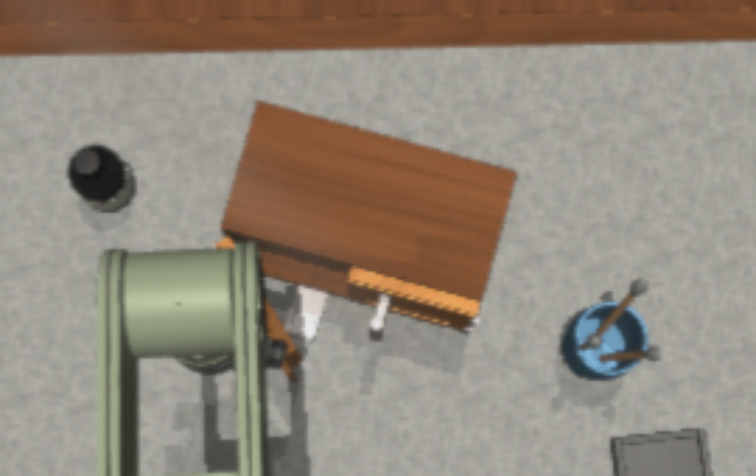

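The crop shows the left door open about 45°, its outer tip near (295,370), and the right door still shut. The tool has been displaced by a moderate force, so I'll look closer.

Run:
```python
from h import *
im,d,P,c=pts('wrist');cv2.imwrite('pics/w2.png',im);np.savez('/tmp/w2',P=P,im=im)
s=read_state();print(s['time'],s['tool_pos'],s['ft_force'],s['ft_torque'],s['qpos'],s['tau'],s['gripper_force'])
```

```text
5.6667 [558.77957377 106.59095712 223.57796119] [-12.58420546  -1.90269042   2.11625345] [-0.24512437  1.86162657 -0.07280662] [ 2.11684706e+00  1.32945606e+01  9.05566780e+01 -6.49859520e-02
  7.71016451e+01  1.08864900e+02] [ -0.11321515 -38.37144256 -33.90420556   0.35621482  -3.62736426
  -0.13082969] 58.37417542934418
```

View pics/w2.png

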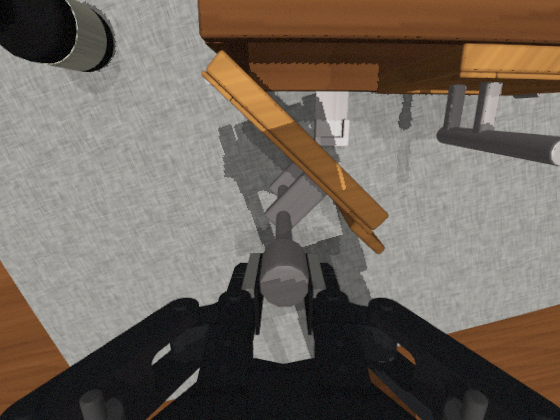

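The knob is still between the pads at (285,280) and nothing else touches. I'll loosen the grip to a cage, which relieves the stress, and push on with the finger.

```bash
python3 -m pendant '[0,0,0,0,0,0,0,0,0,0,0,0,0,0,0,0,0,0,0,0]' 3.2
python3 -m pendant '[-0.28,-0.74,0,0,-0.22,-0.76,0,0,-0.16,-0.77,0,0,-0.09,-0.78,0,0,-0.04,-0.79,0,0]'
python3 -m pendant '[0.03,-0.79,0,0,0.09,-0.78,0,0,0.15,-0.78,0,0,0.21,-0.76,0,0,0.27,-0.74,0,0]'
python3 -m pendant '[0,0,0,0,0,0,0,0,0,0,0,0,0,0,0,0,0,0,0,0]'
python3 - <<'E'
from h import *
im,d,P,c=pts('wrist');cv2.imwrite('pics/w3.png',im);np.savez('/tmp/w3',P=P,im=im)
E
```

```text
time: 6.08
tool_pos: [565.7, 106.7, 226.7]
orientation: [[0.958, -0.288, 0.001], [-0.288, -0.958, 0.0], [0.001, -0.0, -1.0]]
ft_force: [-0.6, 0.2, 0.3]
gripper_width: 31.9
gripper_force: 0.0
time: 6.5
tool_pos: [568.6, 146.8, 226.0]
orientation: [[0.958, -0.288, -0.001], [-0.288, -0.958, 0.0], [-0.001, 0.0, -1.0]]
ft_force: [-1.0, -1.4, 0.2]
gripper_width: 32.2
gripper_force: 0.7
time: 6.92
tool_pos: [587.7, 181.2, 226.3]
orientation: [[0.958, -0.288, 0.0], [-0.288, -0.958, 0.0], [0.0, -0.0, -1.0]]
ft_force: [-1.1, -1.1, 0.0]
gripper_width: 32.0
gripper_force: 0.5
time: 7.33
tool_pos: [587.2, 180.0, 226.4]
orientation: [[0.957, -0.289, 0.0], [-0.289, -0.957, 0.0], [0.0, -0.0, -1.0]]
ft_force: [-0.1, -0.6, 0.5]
gripper_width: 32.0
gripper_force: 0.0
```

View pics/w3.png

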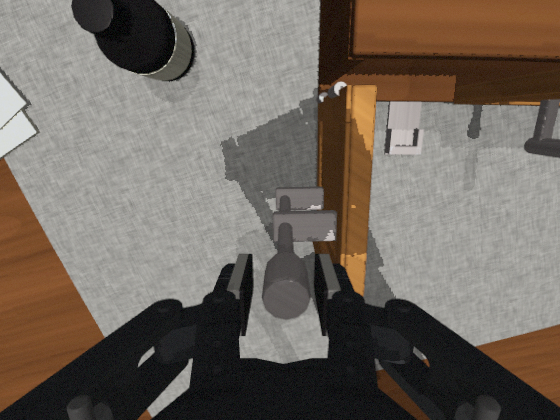

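The left door stands at about 90°, with the knob at (287,285) between the fingers. I'll rise and go over to the post.

```bash
python3 -m pendant '[0,0,-1,0,0,0,-1,0,0,0,-1,0,0,0,-1,0,0,0,-1,0]'
python3 -m pendant '[0.54,2.12,0,0,0.54,2.12,0,0,0.54,2.12,0,0,0.54,2.12,0,0,0.54,2.12,0,0]' 5 30 >/dev/null
python3 -m pendant '[0.54,2.12,0,0,0.54,2.12,0,0,0.54,2.12,0,0,0.54,2.12,0,0,0.54,2.12,0,0]' >/dev/null
python3 -m pendant '[0,0,0,0,0,0,0,0,0,0,0,0,0,0,0,0,0,0,0,0]'
python3 -m pendant '[0,0,1.54,0,0,0,1.54,0,0,0,1.54,0,0,0,1.54,0,0,0,1.54,0]' 
python3 -m pendant '[0,0,0,0,0,0,0,0,0,0,0,0,0,0,0,0,0,0,0,0]' 0.8 30 >/dev/null
python3 -m pendant '[0,0,0,0,0,0,0,0,0,0,0,0,0,0,0,0,0,0,0,0]'
```

```text
time: 7.8
tool_pos: [587.6, 180.4, 278.4]
orientation: [[0.957, -0.289, 0.002], [-0.289, -0.957, 0.0], [0.002, -0.001, -1.0]]
ft_force: [0.2, 0.2, -0.3]
gripper_width: 32.2
gripper_force: 0.0
time: 9.05
tool_pos: [577.8, -37.1, 276.5]
orientation: [[0.958, -0.287, 0.0], [-0.287, -0.958, 0.0], [0.0, -0.0, -1.0]]
ft_force: [0.7, 0.1, -0.1]
gripper_width: 50.1
gripper_force: 0.0
time: 9.47
tool_pos: [577.8, -37.2, 198.7]
orientation: [[0.958, -0.287, 0.0], [-0.287, -0.958, 0.0], [0.0, -0.0, -1.0]]
ft_force: [0.2, -0.2, 0.4]
gripper_width: 50.0
gripper_force: 0.0
time: 10.3
tool_pos: [578.1, -38.6, 200.2]
orientation: [[0.957, -0.289, 0.001], [-0.289, -0.957, -0.001], [0.001, 0.0, -1.0]]
ft_force: [-3.1, -1.6, 3.5]
gripper_width: 12.7
gripper_force: 29.9
```

Gripped the post at 12.7 mm. I'll swing the first half gripped, then the rest as a loose cage.

```bash
python3 -m pendant '[-0.72,0.33,0,0,-0.69,0.38,0,0,-0.66,0.43,0,0,-0.62,0.49,0,0,-0.58,0.53,0,0]'
python3 -m pendant '[-0.54,0.58,0,0,-0.49,0.62,0,0,-0.44,0.65,0,0,-0.39,0.69,0,0,-0.33,0.71,0,0]'
python3 -m pendant '[0,0,0,0,0,0,0,0,0,0,0,0,0,0,0,0,0,0,0,0]' 2.4
python3 -m pendant '[-0.28,0.74,0,0,-0.22,0.76,0,0,-0.16,0.77,0,0,-0.09,0.78,0,0,-0.04,0.79,0,0]'
python3 -m pendant '[0.03,0.79,0,0,0.09,0.78,0,0,0.15,0.78,0,0,0.21,0.76,0,0,0.27,0.74,0,0]'
python3 -m pendant '[0,0,0,0,0,0,0,0,0,0,0,0,0,0,0,0,0,0,0,0]'
python3 - <<'E'
from h import *
im,d,P,c=pts('wrist');cv2.imwrite('pics/w4.png',im)
E
```

```text
time: 10.72
tool_pos: [539.8, -48.4, 200.2]
orientation: [[0.958, -0.288, 0.002], [-0.288, -0.958, 0.002], [0.001, -0.003, -1.0]]
ft_force: [2.4, 3.7, 5.9]
gripper_width: 13.1
gripper_force: 30.2
time: 11.13
tool_pos: [507.4, -71.1, 200.1]
orientation: [[0.958, -0.288, -0.004], [-0.287, -0.958, 0.007], [-0.006, -0.006, -1.0]]
ft_force: [-4.5, 9.6, 12.5]
gripper_width: 13.0
gripper_force: 31.0
time: 11.55
tool_pos: [509.4, -74.2, 198.7]
orientation: [[0.957, -0.289, -0.001], [-0.289, -0.957, 0.0], [-0.001, 0.0, -1.0]]
ft_force: [0.7, 0.0, 0.6]
gripper_width: 23.8
gripper_force: 0.0
time: 11.97
tool_pos: [490.4, -109.5, 199.1]
orientation: [[0.957, -0.289, -0.001], [-0.289, -0.957, 0.0], [-0.001, -0.0, -1.0]]
ft_force: [-1.4, 2.0, -0.8]
gripper_width: 23.8
gripper_force: 0.6
time: 12.38
tool_pos: [487.3, -148.8, 199.4]
orientation: [[0.957, -0.289, 0.0], [-0.289, -0.957, -0.0], [0.0, 0.0, -1.0]]
ft_force: [-0.0, 1.6, 0.1]
gripper_width: 24.2
gripper_force: 0.5
time: 12.8
tool_pos: [487.4, -147.5, 199.3]
orientation: [[0.958, -0.288, 0.0], [-0.288, -0.958, -0.0], [0.0, 0.0, -1.0]]
ft_force: [-0.8, -0.6, 0.7]
gripper_width: 24.2
gripper_force: 0.0
```

View pics/w4.png

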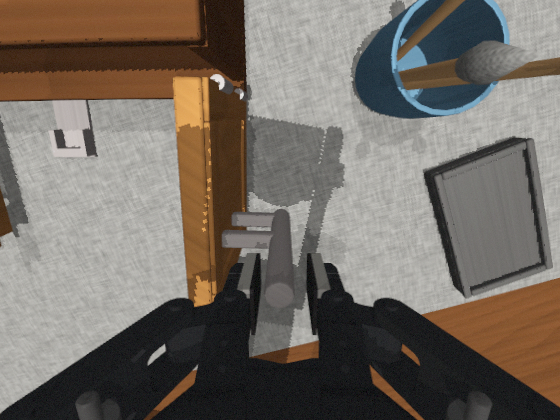

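The right door is at about 90°, with the post at (280,290) loose in the cage. I'll rise clear, back off and verify.

```bash
python3 -m pendant '[0,0,-2,0,0,0,-2,0,0,0,-2,0,0,0,-2,0,0,0,-2,0]' >/dev/null
python3 -m pendant '[-2,0,0,0,-2,0,0,0,-2,0,0,0,-2,0,0,0,-2,0,0,0]' >/dev/null
python3 -m pendant '[0,0,0,0,0,0,0,0,0,0,0,0,0,0,0,0,0,0,0,0]'
python3 - <<'E'
from h import *
im,d,P,c=pts('top');cv2.imwrite('pics/t5.png',cv2.resize(im[90:300,150:430],None,fx=2.8,fy=2.8))
E
```

```text
time: 14.1
tool_pos: [392.2, -119.2, 299.3]
orientation: [[0.958, -0.288, 0.0], [-0.288, -0.958, 0.0], [0.0, -0.0, -1.0]]
ft_force: [0.7, 0.1, -0.4]
gripper_width: 24.3
gripper_force: 0.0
```

View pics/t5.png

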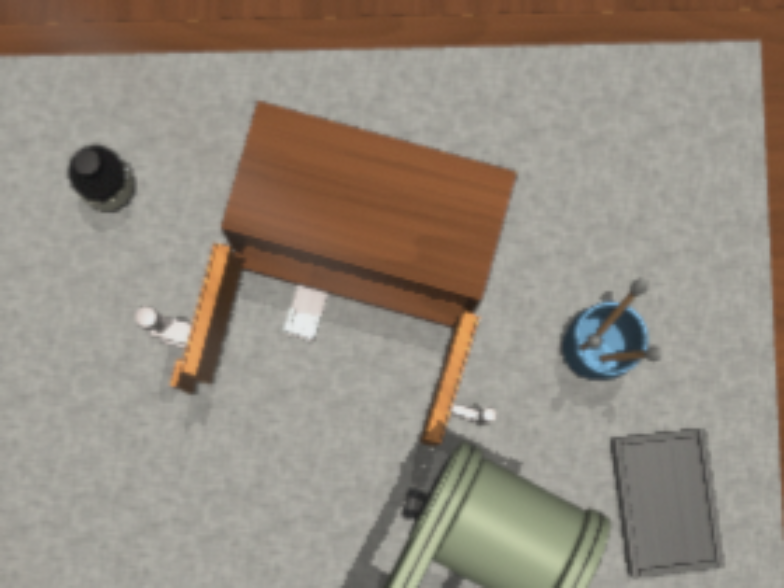

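Both doors stand at about 90°: the left from (220,250) to (180,385), the right from (470,315) to (432,440). The pot, bottle and inkstone have not moved and the gripper is clear.

```bash
python3 -c "
from bench import *
print(close_job())"
```

```text
the job is handed in; nothing more can be done
None
```

I opened both doors to about 90°, left door first, let go of both, and handed the job in at about 14 s; the brush pot, ink bottle and inkstone look unmoved in the last top view, though the hand-in returned no verdict.

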